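# Clear a cracked test tube down the glass chute

### The arm

A 6-joint arm with a two-finger parallel gripper is mounted at the origin on the work surface. World frame = base frame: x ahead of the robot, y to its left, z up, the work surface at z = 0. Lengths are in mm, angles in rad, forces in N, time in s.
With the tool pointing down it reaches from about 350 to 975 mm from the base axis. Payload 7.1 kg.
Tool frame: the origin (TCP) lies between the finger pads; the fingertips stand 8 mm ahead of it and the grasp point (between the pads) lies 11 mm behind it; x points along the fingers, y is the direction in which the jaws open and shut, and the axes are right-handed (so a half turn about x gives the same grasp; the last joint's range is limited). The gripper opens to 88 mm and grips with 3 to 60 N. Pads are 20 mm wide; open, the fingers measure 115 mm over their backs; the gripper's body (75 mm by 178 mm) begins 61 mm behind the grasp point.
Start: joints at [-1.341, 0.423, 1.63, -0, 1.089, -0.019], TCP at [153.92, -605.734, 230.675] pointing down, gripper open.
Joint ranges: [-3, 3], [-0.9, 2.11], [0.09, 2.58], [-1.31, 4.45], [0.11, 2.69], [-2.54, 2.54]. Speed limits (rad/s): [2.39, 2.39, 3.01, 3.14, 3.14, 3.14].

### API

Orientations are given as a rotation vector (axis times angle).
In Python, from workcell import ctrl gives the robot as it stands.
- The arm moves only by the tool apply_moves, never from a script. Its argument "increments" is a list of rows, each an object with "gripper": the opening in per cent of the stroke, from 0 (shut) to 100 (fully open); "delta_pos": the shift along the tool's x, y, z in cm, a list of three; "dr": the turn, a rotation vector about the tool's x, y, z in rad, a list of three. In form: [{"gripper": gripper, "delta_pos": [dx, dy, dz], "dr": [ax, ay, az]}, ...]. A call has exactly 5 rows; each row shifts and turns the commanded pose from where the row before left it, along the tool's axes as they then stand; what a row does not reach is not made up. A row lasts 1/12 s, in which the tool goes at most 41.7 mm and 7.16 degrees, less where a joint would pass 70% of its speed; a pose out of reach is approached as far as the arm can. A call with a gripper value outside its range is refused whole. The fingers move at their own pace and stop on an object; the grip force is fixed at half the most. Time passes only in rows, so rows that do not move let the fingers close, or fill a call up. It gives the time, the measured TCP pose, the force and the opening at its end, in the units of the state.
- ctrl.get_obs(): the state, without advancing time (a new reading comes with each control period).
- ctrl.get_image(name): name is "scene" or "top"; returns a dict with "img" (384x512x3 uint8, red, green, blue), "range_z" (384x512 float32, mm along the optical axis (not along the pixel's ray), 0 where there is no reading), "mtx" (3x3 intrinsics, pixels), "rvec" (rotation vector, rad) and "tvec" (3), from world to camera coordinates, as OpenCV has them. Camera axes: x right, y down, z forward; pixel columns grow to the right and rows downward; lengths in mm; the calibration is good to about 2 mm. A picture is of the moment at which its call begins.
- ctrl.close_job(): hands the job in, once; it reports no verdict.
The state is a dict: "t": time; "qpos": joint angles; "qvel": joint speeds; "joint_torque": joint torques, N m; "ee_pos": TCP position; "orientation": TCP orientation; "ft_force": force on the tool from outside, world axes, zero at the start; "moment": the same for the moment, N m; "width": finger opening in mm.
Only numpy, scipy, OpenCV 4.12 (cv2) and the standard library are available. Lean on these libraries where they do the work, as an engineer would, in place of code of your own. Each camera call takes 0.05 s, during which the arm holds its last target. There are 200 camera calls.

### The job

A cracked test tube lies on the aluminium shelf and the porcelain spot plate is in its way. Using only the fingertips, first push the spot plate back along the shelf until its long side sits flush against the shelf's raised back edge, then nudge the cracked tube gently along the shelf, past the plate and over the end, so that it goes down the steel chute into the grey bin. Slide or roll the two things, never pick them up or press hard on the tube, and leave the dropper bottle, the rubber bulb and the beaker where they stand.

Things in the scene. Friction and masses are not known exactly. Their poses are not given: they have to be found in the camera images.
- shelf: Fixed level aluminium bench shelf. Origin: middle of its top surface, 220 mm above the table. x points away from the robot across its 300 mm depth, y along its 560 mm length to the robot's left, z up. Front lip: inner face at x = -150 mm, 10 mm high. Left end lip at y = +280 mm, 10 mm high. The right end (y = -280 mm) is open to the chute over its whole width.
- back_stop (a point): Foot of the shelf's raised back edge (the stop), at mid length on its inner face: x = +150 mm of the shelf, on its top surface. The back edge is a straight aluminium upstand 30 mm high along the whole length.
- chute_edge (a point): Middle of the shelf's open right end (y = -280 mm of the shelf), on its top surface. Here the steel chute begins: as wide as the shelf, falling at 40 degrees towards the shelf's -y for 130 mm between 25 mm side flanges, ending over the bin. A thing rolled or slid over this edge goes down by itself.
- spot_plate: Heavy white porcelain spot plate (0.3 to 0.5 kg): a block 80 (its x) by 110 (its y) by 16 mm high with 12 wells, on the shelf between tube and chute, up to 26 degrees askew. Origin: centre of its underside. Slides at 2 to 4 N. Its far long side (x = +40 mm) goes flush to the back edge, anywhere along it; the origin is then at x = 110 mm of the shelf.
- test_tube: Cracked clear glass test tube lying on the shelf, left of the spot plate, within 5 degrees of straight across: 110 mm long along its x, 18 mm in diameter, round end at +x, 30 g. Origin: on its axis at mid length, 9 mm above the shelf (y and z turn as it rolls). Rolls easily and straight, square to its axis; a push hardly turns it; soon stops when left. With the plate home, the lane is 220 mm wide.
- bin: Fixed grey plastic bin standing on the table under the chute's lower end, open on top: 340 mm (x) by 220 mm (y) by 100 mm high outside, walls and floor 4 mm. Origin: centre of its underside, on the table.
- dropper_bottle: Loose brown glass dropper bottle standing on the shelf along its back edge, left of the spot plate; 35 mm in diameter, 95 mm high. Origin: centre of its underside. Not to be disturbed.
- rubber_bulb: Loose orange rubber pipette bulb standing on its flat base along the shelf's back edge; 51 mm in diameter, 70 mm high. Origin: centre of its underside. Not to be disturbed.
- beaker: Loose small clear glass beaker standing along the shelf's back edge; 42 mm in diameter, 58 mm high. Origin: centre of its underside. Not to be disturbed.

How it is judged:
By the outcome, as a careful person would: the job done as asked, in the order asked, and still so for the second after the job is handed in, with the robot touching nothing.
It also fails if it takes over 64 s, if anything falls off the work surface, if the arm or the gripper's body presses on something with over 40 N, if the wrist force passes 120 N, or if a joint passes its speed limit or range.

## Working session

There is one attempt and no reset: what is moved stays moved. The work goes in short steps, Python scripts to look and compute and a tool call to move; the robot and the scene stay as the last step left them, time stands still between calls to the robot, and variables do not carry over. Pictures are saved under pics/ and viewed, about 8 in all and at most 12, crops included, and the job is handed in when it is done.

Besides the shell and the picture viewer there is one more tool, called after "Request:" by a JSON object that holds its "name" and its "arguments". apply_moves: Moves the arm, as the interface text tells. Its arguments: {"type":"object","properties":{"increments":{"type":"array","items":{"type":"object","properties":{"gripper":{"type":"number"},"delta_pos":{"type":"array","items":{"type":"number"}},"dr":{"type":"array","items":{"type":"number"}}}}}},"required":["increments"]}

```bash
mkdir -p pics; cat > h.py <<'E'
from workcell import ctrl
import numpy as np, cv2
def grab(n):
    d=ctrl.get_image(n); R=cv2.Rodrigues(np.array(d["rvec"],float))[0]; t=np.array(d["tvec"],float).ravel(); K=np.array(d["mtx"],float)
    return d,R,t,K
def save(d,f,box=None,s=1.5):
    im=d["img"][:,:,::-1]
    if box: im=im[box[1]:box[3],box[0]:box[2]]
    cv2.imwrite("pics/"+f,cv2.resize(im,None,fx=s,fy=s,interpolation=cv2.INTER_CUBIC))
def xyz(d,R,t,K):
    v,u=np.mgrid[0:384,0:512]; z=d["range_z"]
    P=np.stack([(u-K[0,2])/K[0,0]*z,(v-K[1,2])/K[1,1]*z,z],-1)
    return (P-t)@R
def onplane(u,v,z0,R,t,K):
    r=R.T@np.array([(u-K[0,2])/K[0,0],(v-K[1,2])/K[1,1],1]); c=-R.T@t
    return c+r*(z0-c[2])/r[2]
E
python3 - <<'E'
from h import *
for n in("top","scene"):
    d,R,t,K=grab(n); save(d,n+"0.png"); np.savez("pics/"+n+"0.npz",img=d["img"],P=xyz(d,R,t,K)); print(n,-R.T@t,K[0,0])
o=ctrl.get_obs(); print(o)
E
```

```text
top [ 423.2057567    33.16846176 1164.47330087] 370.2990142487894
scene [1354.96442715  415.36490475  684.96662683] 348.4944845313348
{'t': 0.1, 'qpos': array([-1.34099646e+00,  4.23745027e-01,  1.63064305e+00, -3.35665143e-05,
        1.08857437e+00, -1.90047922e-02]), 'qvel': array([ 0.00035858, -0.00191507, -0.00128594,  0.00115267,  0.00057622,
       -0.00269244]), 'joint_torque': array([-6.16634352e-04, -5.45616710e+01, -2.74321246e+01,  6.45086635e-02,
        1.87926181e-02, -3.39510564e-05]), 'ee_pos': array([ 153.80203539, -605.26056062,  229.97994552]), 'orientation': array([ 2.08944815,  0.2627519 , -2.08981388]), 'ft_force': array([ 0.27208505, -0.66626156, -0.16505958]), 'moment': array([-0.01845345, -0.01146453, -0.03870503]), 'width': 87.55136837917236}
```

View pics/top0.png

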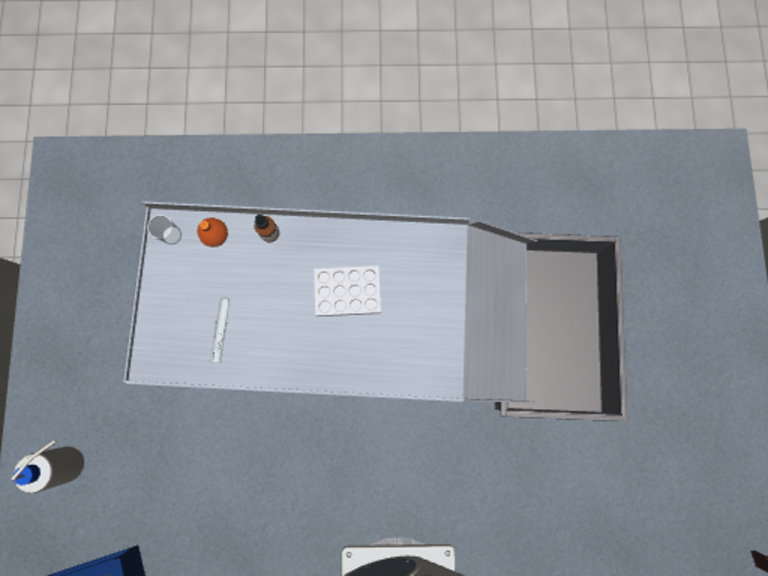

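View pics/scene0.png

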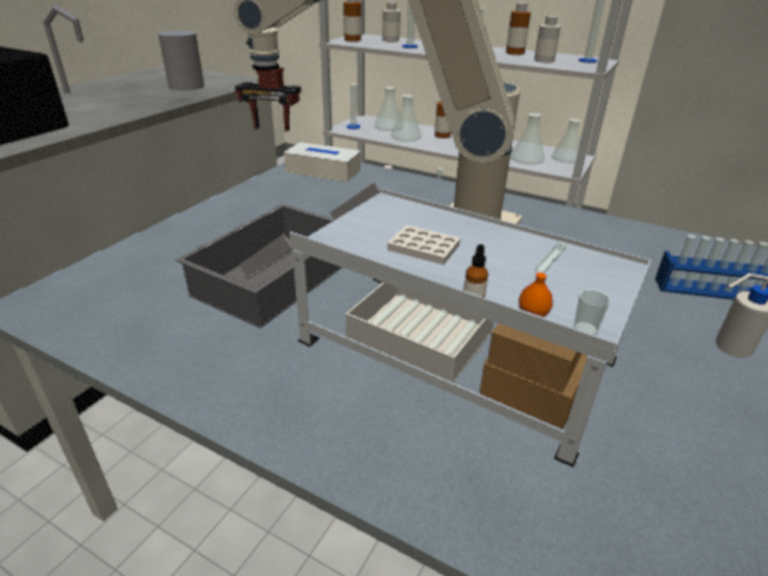

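Top view (768 px scale): the shelf corners are at about (148,205), (470,219), (463,401) and (126,382). The plate spans (314,268)–(381,312) and the tube runs (224,298)–(216,361). The bottle, bulb and beaker stand at the back left. Next I'll measure from an enlarged crop.

```bash
python3 - <<'E'
from h import *
d,R,t,K=grab("top"); save(d,"top1.png",(75,125,345,275),2.9)
P=xyz(d,R,t,K)
for n,(u,v) in dict(shelf=(180,230),shelf2=(280,200),plate=(226,194),lip=(200,140)).items(): print(n,P[v,u].round(1))
for n,(u,v,z) in dict(BL=(148,205,250),BR=(470,219,250),FR=(463,401,220),FL=(126,382,230)).items(): print(n,onplane(u/1.5,v/1.5,z,R,t,K).round(1))
np.savez("pics/cal.npz",R=R,t=t,K=K)
# plate top: white, z 236
im=d["img"].astype(int); m=(np.abs(P[...,2]-236)<6)&(P[...,0]>350)&(abs(P[...,1]-60)<200)
m=m.astype(np.uint8); n,l,s,c=cv2.connectedComponentsWithStats(m)
for i in range(1,n):
    if s[i,4]>60: 
        p=P[l==i][:,:2].astype(np.float32); print(s[i],cv2.minAreaRect(p))
E
```

```text
shelf [485.1 216.1 219.3]
shelf2 [558.1 -39.6 223.4]
plate [574.8  98.6 227.9]
lip [713.3 164.1 247.5]
BL [724.8 424.4 250. ]
BR [ 692.8 -126.6  250. ]
FR [ 388.1 -106.9  220. ]
FL [426.6 451.  230. ]
[170 140 142   9 198] ((704.6370239257812, 60.81365966796875), (369.0129699707031, 2.8620381355285645), 86.1788330078125)
[209 177  45  34 908] ((575.382080078125, 85.56623077392578), (80.76181030273438, 109.88719177246094), 2.176290988922119)
```

View pics/top1.png

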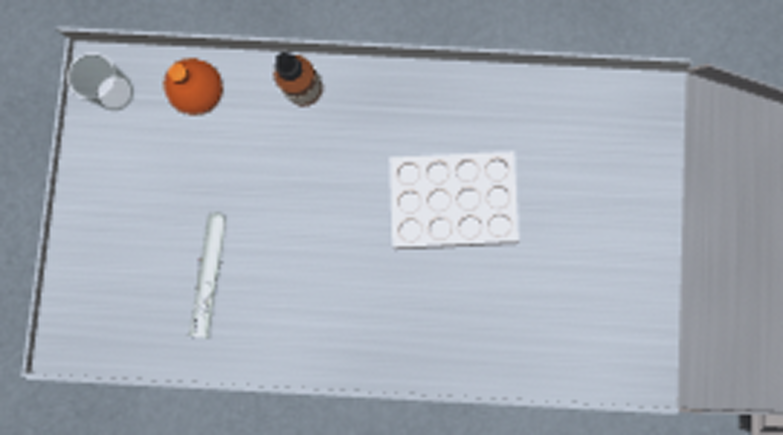

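```bash
cat >> h.py <<'E'
YAW=np.radians(-3.8); e=np.array([np.cos(YAW),np.sin(YAW),0]); f=np.array([-e[1],e[0],0]); up=np.array([0,0,1.])
O=549*e+199.3*f+220*up
S=np.stack([e,f,up],1)
def sh(p): return (np.asarray(p)-O)@S
def pose():
    o=ctrl.get_obs(); return o,np.array(o["ee_pos"]),cv2.Rodrigues(np.array(o["orientation"],float))[0]
def plan(target_sh,jaw_deg):
    """tool down, jaw axis at jaw_deg in shelf frame; prints tool-frame delta (cm) and dr (total)"""
    o,p,R=pose(); a=np.radians(jaw_deg); best=None
    for s in(1,-1):
        y=S@np.array([np.cos(a),np.sin(a),0])*s; x=-up; Rt=np.stack([x,y,np.cross(x,y)],1)
        r=cv2.Rodrigues(R.T@Rt)[0].ravel()
        if best is None or np.linalg.norm(r)<np.linalg.norm(best): best=r
    d=S@np.array(target_sh)+O-p
    print("t",round(o["t"],2),"tcp_sh",sh(p).round(1),"F",np.round(o["ft_force"],1),"w",round(o["width"],1))
    print("dr",best.round(4),np.degrees(np.linalg.norm(best)).round(1),"delta_tool_cm",(R.T@d/10).round(2), "delta_if_turned_first", (R@cv2.Rodrigues(best)[0]).T@d/10)
E
python3 - <<'E'
from h import *
c=np.load("pics/cal.npz");R,t,K=c["R"],c["t"],c["K"]
q=lambda x,y,z: sh(onplane(75+x/2.9,125+y/2.9,z,R,t,K)).round(1)
a,b=q(217,213,229),q(200,338,229); print("tube",a,b,(a+b)/2,np.degrees(np.arctan2((a-b)[1],(a-b)[0])))
print("bottle",q(305,95,220),"bottle top",q(287,62,315),"bulb",q(193,86,255),"beaker",q(115,93,220),q(90,77,278))
print("plate corners",q(390,158,236),q(515,151,236),q(519,241,236),q(393,247,236))
print(pose()[2].round(3)); plan([0,-75,30],90); plan([0,-75,30],0)
E
```

```text
tube [ -4.  130.5   9. ] [-113.2  134.     9. ] [-58.6  132.25   9.  ] -1.8357747405456943
bottle [109.1  64.5  -0. ] bottle top [112.2  61.3  95. ] bulb [103.1 155.4  35. ] beaker [101.8 236.6   0. ] [100.5 236.5  58. ]
plate corners [ 52.  -18.8  16. ] [  64.2 -128.5   16. ] [ -15.5 -136.2   16. ] [-26.5 -27.2  16. ]
[[-0.     0.246 -0.969]
 [ 0.001 -0.969 -0.246]
 [-1.    -0.001 -0.   ]]
t 0.15 tcp_sh [-355.4 -793.1   10.1] F [ 1.  -0.1 -0. ] w 87.4
dr [3.151e-01 2.000e-04 1.200e-03] 18.1 delta_tool_cm [ -1.92 -57.26 -56.05] delta_if_turned_first [ -1.99172807 -71.81131777 -35.54118948]
t 0.15 tcp_sh [-355.4 -793.1   10.1] F [ 1.  -0.1 -0. ] w 87.4
dr [-1.2557e+00 -8.0000e-04  1.0000e-03] 71.9 delta_tool_cm [ -1.92 -57.26 -56.05] delta_if_turned_first [ -1.99172807  35.54118948 -71.81131777]
```

Request:
{"name": "apply_moves", "arguments": {"increments": [{"gripper": 100, "delta_pos": [-2.2, 0, 0], "dr": [0.063, 0, 0]}, {"gripper": 100, "delta_pos": [-2.2, 0, 0], "dr": [0.063, 0, 0]}, {"gripper": 100, "delta_pos": [-2.2, 0, 0], "dr": [0.063, 0, 0]}, {"gripper": 100, "delta_pos": [-2.2, 0, 0], "dr": [0.063, 0, 0]}, {"gripper": 100, "delta_pos": [-2.2, 0, 0], "dr": [0.063, 0, 0]}]}}

```text
t: 0.57
ee_pos: [153.8, -605.4, 341.4]
orientation: [-2.186, 0.075, 2.186]
ft_force: [0.6, -0.8, 0.3]
width: 87.9
```

Request:
{"name": "apply_moves", "arguments": {"increments": [{"gripper": 100, "delta_pos": [0, -3.55, -1.5], "dr": [0, 0, 0]}, {"gripper": 100, "delta_pos": [0, -3.55, -1.5], "dr": [0, 0, 0]}, {"gripper": 100, "delta_pos": [0, -3.55, -1.5], "dr": [0, 0, 0]}, {"gripper": 100, "delta_pos": [0, -3.55, -1.5], "dr": [0, 0, 0]}, {"gripper": 100, "delta_pos": [0, -3.55, -1.5], "dr": [0, 0, 0]}]}}

```text
t: 0.98
ee_pos: [240.7, -431.8, 340.4]
orientation: [-2.187, 0.073, 2.187]
ft_force: [0.7, 0.6, 1.0]
width: 87.5
```

Request:
{"name": "apply_moves", "arguments": {"increments": [{"gripper": 80, "delta_pos": [0, -3.55, -1.5], "dr": [0, 0, 0]}, {"gripper": 80, "delta_pos": [0, -3.55, -1.5], "dr": [0, 0, 0]}, {"gripper": 80, "delta_pos": [0, -3.55, -1.5], "dr": [0, 0, 0]}, {"gripper": 80, "delta_pos": [0, -3.55, -1.5], "dr": [0, 0, 0]}, {"gripper": 80, "delta_pos": [0, -3.55, -1.5], "dr": [0, 0, 0]}]}}

```text
t: 1.4
ee_pos: [327.3, -259.6, 340.7]
orientation: [-2.188, 0.073, 2.187]
ft_force: [0.9, -0.3, -0.5]
width: 70.0
```

Request:
{"name": "apply_moves", "arguments": {"increments": [{"gripper": 80, "delta_pos": [0, -3.55, -1.5], "dr": [0, 0, 0]}, {"gripper": 80, "delta_pos": [0, -3.55, -1.5], "dr": [0, 0, 0]}, {"gripper": 80, "delta_pos": [0, -3.55, -1.5], "dr": [0, 0, 0]}, {"gripper": 80, "delta_pos": [0, -3.55, -1.5], "dr": [0, 0, 0]}, {"gripper": 80, "delta_pos": [0, -3.55, -1.5], "dr": [0, 0, 0]}]}}

```text
t: 1.82
ee_pos: [413.9, -87.4, 340.8]
orientation: [-2.188, 0.073, 2.187]
ft_force: [0.6, -2.4, -0.1]
width: 70.0
```

```bash
python3 -c "
from h import *
plan([-50,-77,12],90)"
```

```text
t 1.82 tcp_sh [-130.2 -259.   120.8] F [ 0.6 -2.4 -0.1] w 70.0
dr [ 0.0002 -0.0004 -0.0002] 0.0 delta_tool_cm [ 10.88 -18.21  -8.02] delta_if_turned_first [ 10.87945247 -18.20453816  -8.01944054]
```

Request:
{"name": "apply_moves", "arguments": {"increments": [{"gripper": 80, "delta_pos": [0, -3.64, -1.6], "dr": [0, 0, 0]}, {"gripper": 80, "delta_pos": [0, -3.64, -1.6], "dr": [0, 0, 0]}, {"gripper": 80, "delta_pos": [0, -3.64, -1.6], "dr": [0, 0, 0]}, {"gripper": 80, "delta_pos": [0, -3.64, -1.6], "dr": [0, 0, 0]}, {"gripper": 80, "delta_pos": [0, -3.64, -1.6], "dr": [0, 0, 0]}]}}

```text
t: 2.23
ee_pos: [505.9, 89.1, 340.6]
orientation: [-2.188, 0.072, 2.188]
ft_force: [0.5, -1.6, 0.1]
width: 70.3
```

Request:
{"name": "apply_moves", "arguments": {"increments": [{"gripper": 80, "delta_pos": [2.5, 0, 0], "dr": [0, 0, 0]}, {"gripper": 80, "delta_pos": [2.5, 0, 0], "dr": [0, 0, 0]}, {"gripper": 80, "delta_pos": [2.5, 0, 0], "dr": [0, 0, 0]}, {"gripper": 80, "delta_pos": [2.0, 0, 0], "dr": [0, 0, 0]}, {"gripper": 80, "delta_pos": [1.3, 0, 0], "dr": [0, 0, 0]}]}}

```text
t: 2.65
ee_pos: [504.2, 87.1, 230.2]
orientation: [-2.185, 0.073, 2.192]
ft_force: [-0.6, -1.1, 0.9]
width: 70.2
```

```bash
python3 -c "
from h import *
plan([60,-77,12],90)
d,*_=grab('scene'); save(d,'s1.png',(170,60,460,260),2.7)"
```

```text
t 2.65 tcp_sh [-51.7 -79.   10.2] F [-0.6 -1.1  0.9] w 70.2
dr [ 0.0006  0.0032 -0.0007] 0.2 delta_tool_cm [ -0.21  -0.19 -11.17] delta_if_turned_first [ -0.17616861  -0.20172561 -11.17170953]
```

View pics/s1.png

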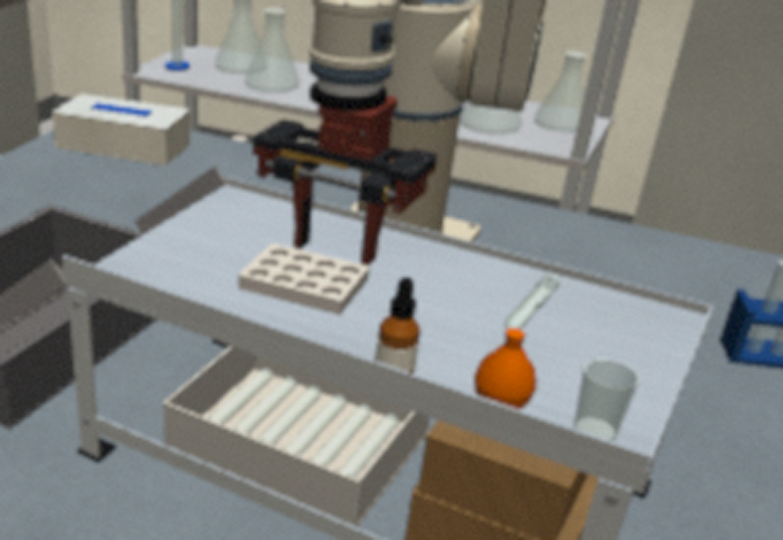

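Both fingertips stand just in front of the plate, at (300,240) and (372,258), and clear of everything else. I'll push now.

Request:
{"name": "apply_moves", "arguments": {"increments": [{"gripper": 80, "delta_pos": [-0.2, -0.1, -0.6], "dr": [0, 0, 0]}, {"gripper": 80, "delta_pos": [0, -0.1, -0.6], "dr": [0, 0, 0]}, {"gripper": 80, "delta_pos": [0, 0, -0.6], "dr": [0, 0, 0]}, {"gripper": 80, "delta_pos": [0, 0, -0.6], "dr": [0, 0, 0]}, {"gripper": 80, "delta_pos": [0, 0, -0.6], "dr": [0, 0, 0]}]}}

```text
t: 3.12
ee_pos: [536.1, 87.2, 235.6]
orientation: [-2.188, 0.072, 2.188]
ft_force: [-5.4, 1.0, 5.1]
width: 70.3
```

Request:
{"name": "apply_moves", "arguments": {"increments": [{"gripper": 80, "delta_pos": [0, 0, -0.6], "dr": [0, 0, 0]}, {"gripper": 80, "delta_pos": [0, 0, -0.6], "dr": [0, 0, 0]}, {"gripper": 80, "delta_pos": [0, 0, -0.6], "dr": [0, 0, 0]}, {"gripper": 80, "delta_pos": [0, 0, -0.6], "dr": [0, 0, 0]}, {"gripper": 80, "delta_pos": [0, 0, -0.6], "dr": [0, 0, 0]}]}}

```text
t: 3.53
ee_pos: [565.4, 84.9, 235.3]
orientation: [-2.186, 0.073, 2.189]
ft_force: [-6.2, -1.3, 5.1]
width: 70.2
```

Request:
{"name": "apply_moves", "arguments": {"increments": [{"gripper": 80, "delta_pos": [0, 0, -0.6], "dr": [0, 0, 0]}, {"gripper": 80, "delta_pos": [0, 0, -0.6], "dr": [0, 0, 0]}, {"gripper": 80, "delta_pos": [0, 0, -0.6], "dr": [0, 0, 0]}, {"gripper": 80, "delta_pos": [0, 0, -0.6], "dr": [0, 0, 0]}, {"gripper": 80, "delta_pos": [0, 0, -0.6], "dr": [0, 0, 0]}]}}

```text
t: 3.95
ee_pos: [595.4, 82.9, 235.3]
orientation: [-2.186, 0.073, 2.189]
ft_force: [-5.6, 0.1, 4.8]
width: 70.3
```

```bash
python3 -c "
from h import *
plan([60,-77,12],90)
d,R,t,K=grab('top'); P=xyz(d,R,t,K); im=d['img'].astype(int)
m=((abs(P[...,2]-236)<6)&(im.min(-1)>190)).astype(np.uint8); n,l,s,c=cv2.connectedComponentsWithStats(m)
for i in range(1,n):
  if s[i,4]>40: print(s[i],sh(P[l==i].mean(0)))
save(d,'t2.png',(75,125,345,275),2.9)"
```

```text
t 3.95 tcp_sh [ 39.6 -77.2  15.3] F [-5.6  0.1  4.8] w 70.3
dr [-0.0001  0.0012 -0.0002] 0.1 delta_tool_cm [ 0.33 -0.02 -2.04] delta_if_turned_first [ 0.32773453 -0.01542156 -2.03770885]
[141 199  11  42 157] [-56.11901804 131.04689566  16.12606323]
```

View pics/t2.png

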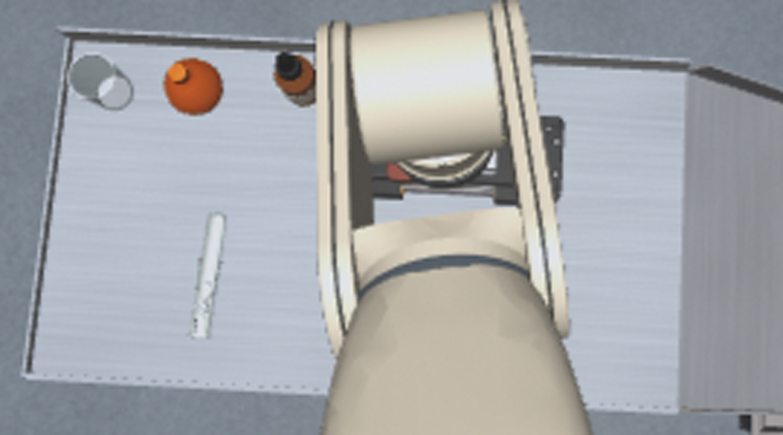

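The arm hides the plate, but the force is a steady 5–6 N. The tube, bulb and beaker are unmoved. I'll continue slowly to the stop.

Request:
{"name": "apply_moves", "arguments": {"increments": [{"gripper": 80, "delta_pos": [0, 0, -0.4], "dr": [0, 0, 0]}, {"gripper": 80, "delta_pos": [0, 0, -0.4], "dr": [0, 0, 0]}, {"gripper": 80, "delta_pos": [0, 0, -0.3], "dr": [0, 0, 0]}, {"gripper": 80, "delta_pos": [0, 0, -0.3], "dr": [0, 0, 0]}, {"gripper": 80, "delta_pos": [0, 0, -0.2], "dr": [0, 0, 0]}]}}

```text
t: 4.42
ee_pos: [611.3, 81.9, 235.0]
orientation: [-2.187, 0.073, 2.189]
ft_force: [-5.7, 0.6, 5.4]
width: 70.3
```

Request:
{"name": "apply_moves", "arguments": {"increments": [{"gripper": 80, "delta_pos": [0, 0, -0.1], "dr": [0, 0, 0]}, {"gripper": 80, "delta_pos": [0, 0, -0.1], "dr": [0, 0, 0]}, {"gripper": 80, "delta_pos": [0, 0, -0.1], "dr": [0, 0, 0]}, {"gripper": 80, "delta_pos": [0, 0, 0], "dr": [0, 0, 0]}, {"gripper": 80, "delta_pos": [0, 0, 0], "dr": [0, 0, 0]}]}}

```text
t: 4.83
ee_pos: [614.3, 81.7, 235.0]
orientation: [-2.187, 0.073, 2.188]
ft_force: [-4.4, -0.6, 4.8]
width: 70.1
```

Request:
{"name": "apply_moves", "arguments": {"increments": [{"gripper": 80, "delta_pos": [0, 0, -0.1], "dr": [0, 0, 0]}, {"gripper": 80, "delta_pos": [0, 0, -0.1], "dr": [0, 0, 0]}, {"gripper": 80, "delta_pos": [0, 0, 0], "dr": [0, 0, 0]}, {"gripper": 80, "delta_pos": [0, 0, 0], "dr": [0, 0, 0]}, {"gripper": 80, "delta_pos": [0, 0, 0], "dr": [0, 0, 0]}]}}

```text
t: 5.25
ee_pos: [616.3, 81.6, 234.8]
orientation: [-2.187, 0.073, 2.188]
ft_force: [-5.6, 1.4, 4.5]
width: 70.5
```

Request:
{"name": "apply_moves", "arguments": {"increments": [{"gripper": 80, "delta_pos": [0, 0, -0.1], "dr": [0, 0, 0]}, {"gripper": 80, "delta_pos": [0, 0, -0.1], "dr": [0, 0, 0]}, {"gripper": 80, "delta_pos": [0, 0, 0], "dr": [0, 0, 0]}, {"gripper": 80, "delta_pos": [0, 0, 0], "dr": [0, 0, 0]}, {"gripper": 80, "delta_pos": [0, 0, 0], "dr": [0, 0, 0]}]}}

```text
t: 5.67
ee_pos: [616.6, 81.6, 234.8]
orientation: [-2.184, 0.073, 2.192]
ft_force: [-10.9, -0.1, 9.1]
width: 70.4
```

Request:
{"name": "apply_moves", "arguments": {"increments": [{"gripper": 80, "delta_pos": [0, 0, -0.1], "dr": [0, 0, 0]}, {"gripper": 80, "delta_pos": [0, 0, -0.1], "dr": [0, 0, 0]}, {"gripper": 80, "delta_pos": [0, 0, 0], "dr": [0, 0, 0]}, {"gripper": 80, "delta_pos": [0, 0, 0], "dr": [0, 0, 0]}, {"gripper": 80, "delta_pos": [0, 0, 0], "dr": [0, 0, 0]}]}}

```text
t: 6.08
ee_pos: [616.7, 81.6, 234.8]
orientation: [-2.179, 0.073, 2.197]
ft_force: [-19.6, 1.5, 14.6]
width: 70.2
```

```bash
python3 -c "
from h import *
o=ctrl.get_obs(); print(o['moment'],o['ft_force']); plan([60,-77,12],90)
d,*_=grab('scene'); save(d,'s2.png',(170,60,460,260),2.7)"
```

```text
[ 0.19448592  3.18441458 -0.00872773] [-19.60776069   1.49357585  14.597861  ]
t 6.08 tcp_sh [ 60.9 -77.   14.8] F [-19.6   1.5  14.6] w 70.2
dr [ 0.0001  0.0081 -0.0005] 0.5 delta_tool_cm [ 0.28 -0.    0.09] delta_if_turned_first [ 0.28052867 -0.00372626  0.094462  ]
```

View pics/s2.png

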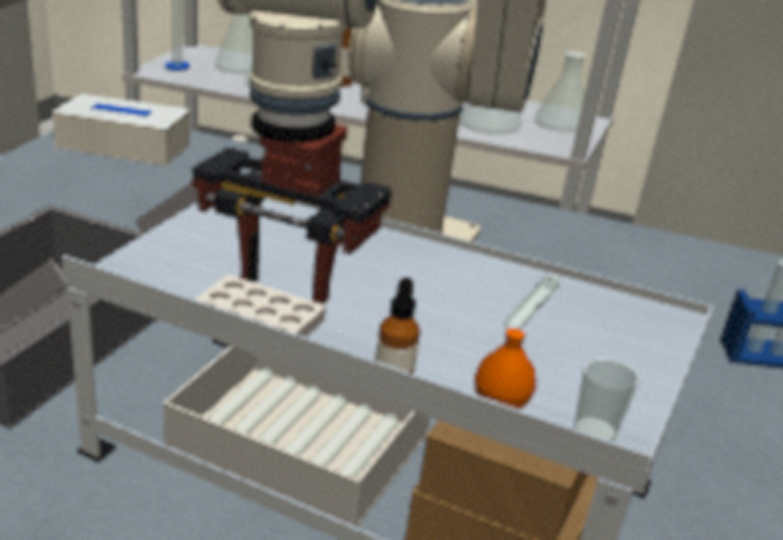

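The plate is parallel and against the back edge: the force climbed to about 20 N with TCP x stalled at 61 against the 60 expected. I'll back off and lift, then go to the tube.

Request:
{"name": "apply_moves", "arguments": {"increments": [{"gripper": 80, "delta_pos": [0, 0, 0.6], "dr": [0, 0, 0]}, {"gripper": 80, "delta_pos": [0, 0, 2], "dr": [0, 0, 0]}, {"gripper": 80, "delta_pos": [-2, 0, 3], "dr": [0, 0, 0]}, {"gripper": 80, "delta_pos": [-3, 0, 3], "dr": [0, 0, 0]}, {"gripper": 80, "delta_pos": [-3, 0, 3], "dr": [0, 0, 0]}]}}

```text
t: 6.55
ee_pos: [504.9, 88.8, 313.4]
orientation: [-2.187, 0.073, 2.188]
ft_force: [0.8, -0.5, 1.3]
width: 70.3
```

Request:
{"name": "apply_moves", "arguments": {"increments": [{"gripper": 80, "delta_pos": [-3, -3, 0], "dr": [0, 0, 0]}, {"gripper": 80, "delta_pos": [0, -4, 0], "dr": [0, 0, 0]}, {"gripper": 80, "delta_pos": [0, -4, 0], "dr": [0, 0, 0]}, {"gripper": 80, "delta_pos": [0, -4, 0], "dr": [0, 0, 0]}, {"gripper": 80, "delta_pos": [0, -4, 0], "dr": [0, 0, 0]}]}}

```text
t: 6.97
ee_pos: [519.1, 280.1, 343.7]
orientation: [-2.19, 0.071, 2.183]
ft_force: [-0.2, 0.1, -0.4]
width: 70.1
```

```bash
python3 -c "
from h import *
print(ctrl.get_obs()['qpos'].round(2)); plan([-62,168,120],0)
d,R,t,K=grab('top'); save(d,'t3.png',(75,125,345,275),2.9)"
```

```text
[ 0.47  0.26  1.6  -0.    1.28  2.11]
t 6.97 tcp_sh [-49.6 114.6 123.7] F [-0.2  0.1 -0.4] w 70.1
dr [ 1.5705e+00 -1.4000e-03  3.7000e-03] 90.0 delta_tool_cm [ 0.38 -5.34  1.24] delta_if_turned_first [0.37164938 1.23775624 5.34015283]
```

View pics/t3.png

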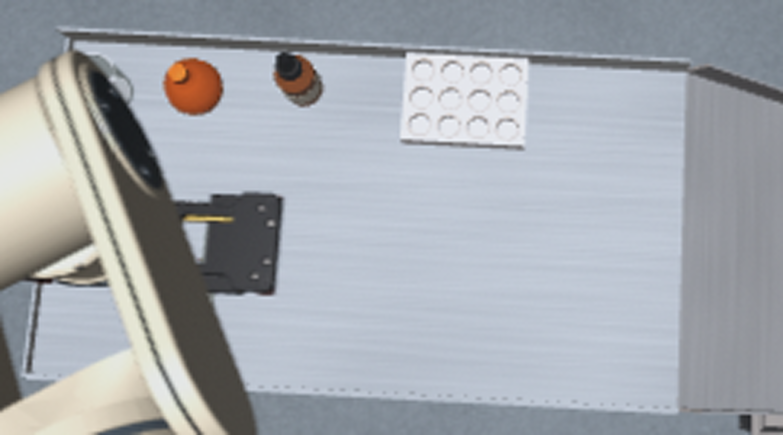

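The plate sits home, at (402,52)–(528,148), with its far side along the back edge. The bottle, bulb and beaker are in place. Joint 6 is at 2.11, so the jaws have to turn by -90°.

Request:
{"name": "apply_moves", "arguments": {"increments": [{"gripper": 80, "delta_pos": [0, 0, 0], "dr": [-0.105, 0, 0]}, {"gripper": 80, "delta_pos": [0, 0, 0], "dr": [-0.105, 0, 0]}, {"gripper": 80, "delta_pos": [0, 0, 0], "dr": [-0.105, 0, 0]}, {"gripper": 80, "delta_pos": [0, 0, 0], "dr": [-0.105, 0, 0]}, {"gripper": 80, "delta_pos": [0, 0, 0], "dr": [-0.105, 0, 0]}]}}

```text
t: 7.43
ee_pos: [519.1, 278.4, 342.9]
orientation: [1.965, 0.464, -1.961]
ft_force: [-0.4, 0.7, 0.8]
width: 70.4
```

Request:
{"name": "apply_moves", "arguments": {"increments": [{"gripper": 80, "delta_pos": [0, 0, 0], "dr": [-0.105, 0, 0]}, {"gripper": 80, "delta_pos": [0, 0, 0], "dr": [-0.105, 0, 0]}, {"gripper": 80, "delta_pos": [0, 0, 0], "dr": [-0.105, 0, 0]}, {"gripper": 80, "delta_pos": [0, 0, 0], "dr": [-0.105, 0, 0]}, {"gripper": 80, "delta_pos": [0, 0, 0], "dr": [-0.105, 0, 0]}]}}

```text
t: 7.85
ee_pos: [519.1, 278.2, 343.0]
orientation: [1.625, 0.875, -1.622]
ft_force: [0.1, 0.5, -0.1]
width: 70.3
```

Request:
{"name": "apply_moves", "arguments": {"increments": [{"gripper": 80, "delta_pos": [0, 0, 0], "dr": [-0.105, 0, 0]}, {"gripper": 80, "delta_pos": [0, 0, 0], "dr": [-0.105, 0, 0]}, {"gripper": 80, "delta_pos": [0, 0, 0], "dr": [-0.105, 0, 0]}, {"gripper": 80, "delta_pos": [0, 0, 0], "dr": [-0.105, 0, 0]}, {"gripper": 80, "delta_pos": [0, 0, 0], "dr": [-0.105, 0, 0]}]}}

```text
t: 8.27
ee_pos: [519.2, 278.3, 343.0]
orientation: [1.253, 1.181, -1.249]
ft_force: [-0.9, -0.1, -0.5]
width: 70.4
```

Request:
{"name": "apply_moves", "arguments": {"increments": [{"gripper": 80, "delta_pos": [0, -0.2, -2], "dr": [0, 0, 0]}, {"gripper": 80, "delta_pos": [0, -0.5, -2], "dr": [0, 0, 0]}, {"gripper": 80, "delta_pos": [0, -0.5, -1.5], "dr": [0, 0, 0]}, {"gripper": 80, "delta_pos": [0, 0, 0], "dr": [0, 0, 0]}, {"gripper": 80, "delta_pos": [0, 0, 0], "dr": [0, 0, 0]}]}}

```text
t: 8.68
ee_pos: [509.7, 334.3, 342.8]
orientation: [1.254, 1.18, -1.253]
ft_force: [-0.3, -0.2, -0.4]
width: 70.6
```

```bash
python3 -c "
from h import *
print(ctrl.get_obs()['qpos'].round(2)); plan([-62,170,13],0)"
```

```text
[ 0.56  0.3   1.55 -0.    1.29  0.62]
t 8.68 tcp_sh [-62.6 168.1 122.8] F [-0.3 -0.2 -0.4] w 70.6
dr [ 0.006   0.0001 -0.0006] 0.3 delta_tool_cm [10.98  0.05 -0.19] delta_if_turned_first [10.98171041  0.05923956 -0.19372763]
```

Request:
{"name": "apply_moves", "arguments": {"increments": [{"gripper": 80, "delta_pos": [3, 0, -0.2], "dr": [0.006, 0, 0]}, {"gripper": 80, "delta_pos": [3, 0, 0], "dr": [0, 0, 0]}, {"gripper": 80, "delta_pos": [2.5, 0, 0], "dr": [0, 0, 0]}, {"gripper": 80, "delta_pos": [1.5, 0, 0], "dr": [0, 0, 0]}, {"gripper": 80, "delta_pos": [0.9, 0, 0], "dr": [0, 0, 0]}]}}

```text
t: 9.1
ee_pos: [509.1, 334.3, 231.7]
orientation: [1.257, 1.176, -1.262]
ft_force: [0.5, -0.3, 0.4]
width: 70.3
```

```bash
python3 -c "
from h import *
plan([-62,170,13],0)
d,*_=grab('scene'); save(d,'s3.png',(300,100,450,230),4)"
```

```text
t 9.1 tcp_sh [-63.1 168.   11.7] F [ 0.5 -0.3  0.4] w 70.3
dr [-0.0021  0.0021  0.0022] 0.2 delta_tool_cm [-0.13  0.11 -0.2 ] delta_if_turned_first [-0.13017424  0.11492365 -0.19877699]
```

View pics/s3.png

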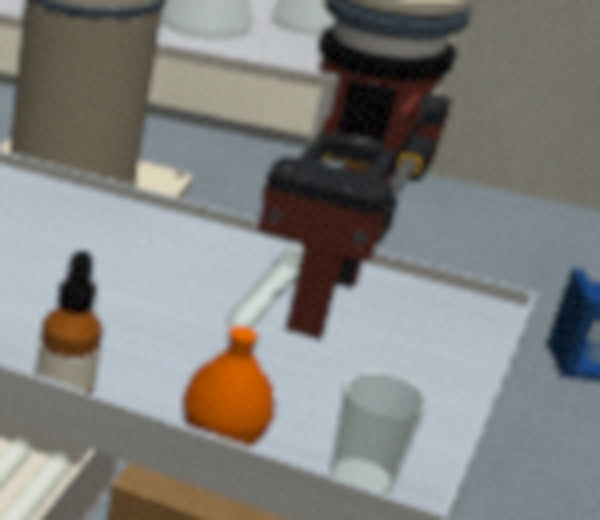

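The fingers stand clear on the tube's left, with the near tip at (305,330) and the tube at (235,320)–(295,255). I'll make gentle contact and roll it.

Request:
{"name": "apply_moves", "arguments": {"increments": [{"gripper": 80, "delta_pos": [-0.1, 0, 0.3], "dr": [0, 0, 0]}, {"gripper": 80, "delta_pos": [0, 0, 0.3], "dr": [0, 0, 0]}, {"gripper": 80, "delta_pos": [0, 0, 0.3], "dr": [0, 0, 0]}, {"gripper": 80, "delta_pos": [0, 0, 0.3], "dr": [0, 0, 0]}, {"gripper": 80, "delta_pos": [0, 0, 0.3], "dr": [0, 0, 0]}]}}

```text
t: 9.57
ee_pos: [509.2, 320.6, 236.1]
orientation: [1.261, 1.176, -1.258]
ft_force: [-1.0, 0.6, -0.1]
width: 70.3
```

Request:
{"name": "apply_moves", "arguments": {"increments": [{"gripper": 80, "delta_pos": [0, 0, 0.3], "dr": [0, 0, 0]}, {"gripper": 80, "delta_pos": [0, 0, 0.4], "dr": [0, 0, 0]}, {"gripper": 80, "delta_pos": [0, 0, 0.4], "dr": [0, 0, 0]}, {"gripper": 80, "delta_pos": [0, 0, 0.4], "dr": [0, 0, 0]}, {"gripper": 80, "delta_pos": [0, 0, 0.4], "dr": [0, 0, 0]}]}}

```text
t: 9.98
ee_pos: [507.4, 301.3, 235.0]
orientation: [1.259, 1.176, -1.259]
ft_force: [0.8, 0.5, 0.2]
width: 70.5
```

Request:
{"name": "apply_moves", "arguments": {"increments": [{"gripper": 80, "delta_pos": [0, 0, 0.5], "dr": [0, 0, 0]}, {"gripper": 80, "delta_pos": [0, 0, 0.5], "dr": [0, 0, 0]}, {"gripper": 80, "delta_pos": [0, 0, 0.5], "dr": [0, 0, 0]}, {"gripper": 80, "delta_pos": [0, 0, 0.5], "dr": [0, 0, 0]}, {"gripper": 80, "delta_pos": [0, 0, 0.5], "dr": [0, 0, 0]}]}}

```text
t: 10.4
ee_pos: [505.8, 276.3, 235.1]
orientation: [1.259, 1.176, -1.259]
ft_force: [0.1, 0.2, 0.5]
width: 70.1
```

Request:
{"name": "apply_moves", "arguments": {"increments": [{"gripper": 80, "delta_pos": [0, 0, 0.5], "dr": [0, 0, 0]}, {"gripper": 80, "delta_pos": [0, 0, 0.5], "dr": [0, 0, 0]}, {"gripper": 80, "delta_pos": [0, 0, 0.5], "dr": [0, 0, 0]}, {"gripper": 80, "delta_pos": [0, 0, 0.5], "dr": [0, 0, 0]}, {"gripper": 80, "delta_pos": [0, 0, 0.5], "dr": [0, 0, 0]}]}}

```text
t: 10.82
ee_pos: [504.1, 251.4, 235.1]
orientation: [1.259, 1.176, -1.259]
ft_force: [0.3, 1.4, -0.1]
width: 70.2
```

```bash
python3 -c "
from h import *
plan([-62,-290,13],0)
d,*_=grab('scene'); save(d,'s4.png',(200,90,440,250),3)
d,*_=grab('top'); save(d,'t4.png',(75,125,345,275),2.9)
a,b=cv2.imread('pics/s4.png'),cv2.imread('pics/t4.png')
b=cv2.resize(b,(400,222));a=cv2.resize(a,(560,373));c=np.zeros((600,600,3),np.uint8);c[:373,:560]=a;c[376:598,:400]=b;cv2.imwrite('pics/c4.png',c)"
```

```text
t 10.82 tcp_sh [-62.7  85.   15.1] F [ 0.3  1.4 -0.1] w 70.2
dr [-0.0017 -0.0001 -0.0001] 0.1 delta_tool_cm [ 0.21  0.13 37.5 ] delta_if_turned_first [ 0.20988719  0.06670731 37.49529489]
```

View pics/c4.png

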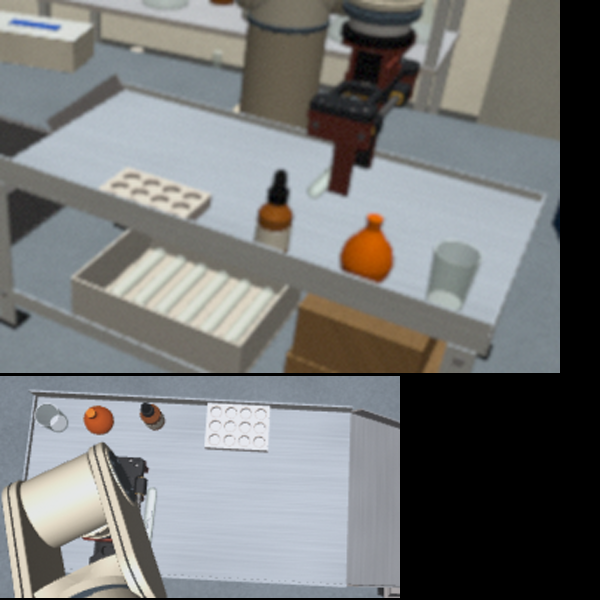

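The tube rolls ahead of the fingers, straight, with its round end at inset (152,488). The plate and loose items are undisturbed. I'll keep going, with the tips 2 mm lower.

Request:
{"name": "apply_moves", "arguments": {"increments": [{"gripper": 80, "delta_pos": [0.1, 0, 0.4], "dr": [0, 0, 0]}, {"gripper": 80, "delta_pos": [0.1, 0, 0.5], "dr": [0, 0, 0]}, {"gripper": 80, "delta_pos": [0, 0, 0.5], "dr": [0, 0, 0]}, {"gripper": 80, "delta_pos": [0, 0, 0.6], "dr": [0, 0, 0]}, {"gripper": 80, "delta_pos": [0, 0, 0.6], "dr": [0, 0, 0]}]}}

```text
t: 11.33
ee_pos: [502.2, 225.4, 233.0]
orientation: [1.259, 1.176, -1.259]
ft_force: [-0.6, 0.8, 1.0]
width: 69.7
```

Request:
{"name": "apply_moves", "arguments": {"increments": [{"gripper": 80, "delta_pos": [0, 0, 0.6], "dr": [0, 0, 0]}, {"gripper": 80, "delta_pos": [0, 0, 0.6], "dr": [0, 0, 0]}, {"gripper": 80, "delta_pos": [0, 0, 0.6], "dr": [0, 0, 0]}, {"gripper": 80, "delta_pos": [0, 0, 0.6], "dr": [0, 0, 0]}, {"gripper": 80, "delta_pos": [0, 0, 0.6], "dr": [0, 0, 0]}]}}

```text
t: 11.75
ee_pos: [500.3, 195.4, 233.1]
orientation: [1.259, 1.176, -1.259]
ft_force: [-0.4, 0.4, 0.3]
width: 70.4
```

Request:
{"name": "apply_moves", "arguments": {"increments": [{"gripper": 80, "delta_pos": [0, 0, 0.6], "dr": [0, 0, 0]}, {"gripper": 80, "delta_pos": [0, 0, 0.6], "dr": [0, 0, 0]}, {"gripper": 80, "delta_pos": [0, 0, 0.6], "dr": [0, 0, 0]}, {"gripper": 80, "delta_pos": [0, 0, 0.6], "dr": [0, 0, 0]}, {"gripper": 80, "delta_pos": [0, 0, 0.6], "dr": [0, 0, 0]}]}}

```text
t: 12.17
ee_pos: [498.2, 165.5, 233.1]
orientation: [1.259, 1.176, -1.259]
ft_force: [-0.5, 0.1, -0.4]
width: 70.1
```

Request:
{"name": "apply_moves", "arguments": {"increments": [{"gripper": 80, "delta_pos": [0, 0, 0.6], "dr": [0, 0, 0]}, {"gripper": 80, "delta_pos": [0, 0, 0.6], "dr": [0, 0, 0]}, {"gripper": 80, "delta_pos": [0, 0, 0.6], "dr": [0, 0, 0]}, {"gripper": 80, "delta_pos": [0, 0, 0.6], "dr": [0, 0, 0]}, {"gripper": 80, "delta_pos": [0, 0, 0.6], "dr": [0, 0, 0]}]}}

```text
t: 12.58
ee_pos: [496.2, 135.6, 233.1]
orientation: [1.259, 1.176, -1.259]
ft_force: [0.4, 0.2, 0.0]
width: 70.3
```

Request:
{"name": "apply_moves", "arguments": {"increments": [{"gripper": 80, "delta_pos": [0, 0, 0.6], "dr": [0, 0, 0]}, {"gripper": 80, "delta_pos": [0, 0, 0.6], "dr": [0, 0, 0]}, {"gripper": 80, "delta_pos": [0, 0, 0.6], "dr": [0, 0, 0]}, {"gripper": 80, "delta_pos": [0, 0, 0.5], "dr": [0, 0, 0]}, {"gripper": 80, "delta_pos": [0, 0, 0.4], "dr": [0, 0, 0]}]}}

```text
t: 13.0
ee_pos: [494.3, 108.6, 233.1]
orientation: [1.259, 1.176, -1.259]
ft_force: [-0.6, 0.1, 1.6]
width: 70.0
```

```bash
cat > c.py <<'E'
import sys
from h import *
plan([-62,-290,13],0)
n=sys.argv[1]
d,*_=grab('scene'); save(d,'s.png',(150,90,390,250),3)
d,*_=grab('top'); save(d,'t.png',(75,125,420,290),2.4)
a,b=cv2.imread('pics/s.png'),cv2.imread('pics/t.png')
b=cv2.resize(b,(552,264));a=cv2.resize(a,(500,333));c=np.zeros((600,600,3),np.uint8);c[:333,:500]=a;c[335:599,:552]=b;cv2.imwrite('pics/'+n,c)
E
python3 c.py c5.png
```

```text
t 13.0 tcp_sh [-63.  -58.2  13.1] F [-0.6  0.1  1.6] w 70.0
dr [-0.0019  0.0001  0.0001] 0.1 delta_tool_cm [1.000e-02 1.400e-01 2.318e+01] delta_if_turned_first [6.83387806e-03 9.60921753e-02 2.31811223e+01]
```

View pics/c5.png

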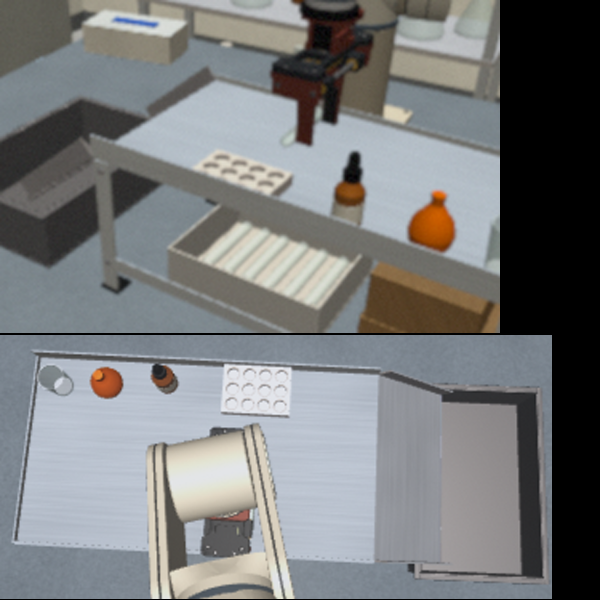

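The tube is still just ahead of the fingers, its round end at (287,138) clear of the plate, and contact force is within noise. I'll continue to the edge.

Request:
{"name": "apply_moves", "arguments": {"increments": [{"gripper": 80, "delta_pos": [0, 0, 0.4], "dr": [0, 0, 0]}, {"gripper": 80, "delta_pos": [0, 0, 0.5], "dr": [0, 0, 0]}, {"gripper": 80, "delta_pos": [0, 0, 0.6], "dr": [0, 0, 0]}, {"gripper": 80, "delta_pos": [0, 0, 0.6], "dr": [0, 0, 0]}, {"gripper": 80, "delta_pos": [0, 0, 0.6], "dr": [0, 0, 0]}]}}

```text
t: 13.52
ee_pos: [492.5, 81.7, 233.1]
orientation: [1.259, 1.176, -1.259]
ft_force: [0.4, 0.2, -0.0]
width: 70.7
```

Request:
{"name": "apply_moves", "arguments": {"increments": [{"gripper": 80, "delta_pos": [0, 0, 0.6], "dr": [0, 0, 0]}, {"gripper": 80, "delta_pos": [0, 0, 0.6], "dr": [0, 0, 0]}, {"gripper": 80, "delta_pos": [0, 0, 0.6], "dr": [0, 0, 0]}, {"gripper": 80, "delta_pos": [0, 0, 0.6], "dr": [0, 0, 0]}, {"gripper": 80, "delta_pos": [0, 0, 0.6], "dr": [0, 0, 0]}]}}

```text
t: 13.93
ee_pos: [490.5, 51.7, 233.1]
orientation: [1.259, 1.176, -1.259]
ft_force: [-0.1, 0.4, -0.6]
width: 70.5
```

Request:
{"name": "apply_moves", "arguments": {"increments": [{"gripper": 80, "delta_pos": [0, 0, 0.6], "dr": [0, 0, 0]}, {"gripper": 80, "delta_pos": [0, 0, 0.6], "dr": [0, 0, 0]}, {"gripper": 80, "delta_pos": [0, 0, 0.6], "dr": [0, 0, 0]}, {"gripper": 80, "delta_pos": [0, 0, 0.6], "dr": [0, 0, 0]}, {"gripper": 80, "delta_pos": [0, 0, 0.6], "dr": [0, 0, 0]}]}}

```text
t: 14.35
ee_pos: [488.4, 21.8, 233.1]
orientation: [1.259, 1.176, -1.259]
ft_force: [-0.5, -0.4, -0.3]
width: 69.9
```

Request:
{"name": "apply_moves", "arguments": {"increments": [{"gripper": 80, "delta_pos": [0, 0, 0.6], "dr": [0, 0, 0]}, {"gripper": 80, "delta_pos": [0, 0, 0.6], "dr": [0, 0, 0]}, {"gripper": 80, "delta_pos": [0, 0, 0.6], "dr": [0, 0, 0]}, {"gripper": 80, "delta_pos": [0, 0, 0.5], "dr": [0, 0, 0]}, {"gripper": 80, "delta_pos": [0, 0, 0.4], "dr": [0, 0, 0]}]}}

```text
t: 14.77
ee_pos: [486.6, -5.1, 233.1]
orientation: [1.259, 1.176, -1.259]
ft_force: [1.0, -0.4, -0.5]
width: 70.1
```

```bash
python3 c.py c6.png
```

```text
t 14.77 tcp_sh [ -63.1 -172.2   13.1] F [ 1.  -0.4 -0.5] w 70.1
dr [-0.0019 -0.     -0.    ] 0.1 delta_tool_cm [1.000e-02 1.400e-01 1.178e+01] delta_if_turned_first [8.32591733e-03 1.12920246e-01 1.17846473e+01]
```

View pics/c6.png

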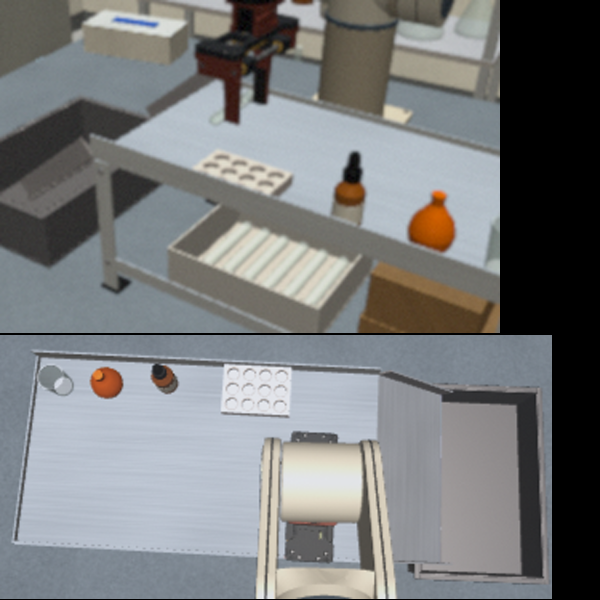

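The tube is still ahead of the fingers at (225,115) and past the plate. Next come the last 105 mm, over the edge.

Request:
{"name": "apply_moves", "arguments": {"increments": [{"gripper": 80, "delta_pos": [0, 0, 0.4], "dr": [0, 0, 0]}, {"gripper": 80, "delta_pos": [0, 0, 0.5], "dr": [0, 0, 0]}, {"gripper": 80, "delta_pos": [0, 0, 0.6], "dr": [0, 0, 0]}, {"gripper": 80, "delta_pos": [0, 0, 0.6], "dr": [0, 0, 0]}, {"gripper": 80, "delta_pos": [0, 0, 0.6], "dr": [0, 0, 0]}]}}

```text
t: 15.28
ee_pos: [484.8, -32.0, 233.1]
orientation: [1.259, 1.176, -1.259]
ft_force: [-0.2, 0.2, 0.7]
width: 70.1
```

Request:
{"name": "apply_moves", "arguments": {"increments": [{"gripper": 80, "delta_pos": [0, 0, 0.6], "dr": [0, 0, 0]}, {"gripper": 80, "delta_pos": [0, 0, 0.6], "dr": [0, 0, 0]}, {"gripper": 80, "delta_pos": [0, 0, 0.6], "dr": [0, 0, 0]}, {"gripper": 80, "delta_pos": [0, 0, 0.6], "dr": [0, 0, 0]}, {"gripper": 80, "delta_pos": [0, 0, 0.6], "dr": [0, 0, 0]}]}}

```text
t: 15.7
ee_pos: [482.7, -62.0, 233.1]
orientation: [1.259, 1.176, -1.259]
ft_force: [-0.3, -0.1, 0.8]
width: 70.2
```

Request:
{"name": "apply_moves", "arguments": {"increments": [{"gripper": 80, "delta_pos": [0, 0, 0.6], "dr": [0, 0, 0]}, {"gripper": 80, "delta_pos": [0, 0, 0.6], "dr": [0, 0, 0]}, {"gripper": 80, "delta_pos": [0, 0, 0.6], "dr": [0, 0, 0]}, {"gripper": 80, "delta_pos": [0, 0, 0.6], "dr": [0, 0, 0]}, {"gripper": 80, "delta_pos": [0, 0, 0.6], "dr": [0, 0, 0]}]}}

```text
t: 16.12
ee_pos: [480.7, -91.9, 233.1]
orientation: [1.259, 1.176, -1.259]
ft_force: [0.3, 0.5, -0.1]
width: 70.2
```

Request:
{"name": "apply_moves", "arguments": {"increments": [{"gripper": 80, "delta_pos": [0, 0, 0.6], "dr": [0, 0, 0]}, {"gripper": 80, "delta_pos": [0, 0, 0.6], "dr": [0, 0, 0]}, {"gripper": 80, "delta_pos": [0, 0, 0.4], "dr": [0, 0, 0]}, {"gripper": 80, "delta_pos": [0, 0, 0], "dr": [0, 0, 0]}, {"gripper": 80, "delta_pos": [0, 0, 0], "dr": [0, 0, 0]}]}}

```text
t: 16.53
ee_pos: [479.6, -107.5, 233.0]
orientation: [1.26, 1.176, -1.259]
ft_force: [0.1, -0.9, 0.4]
width: 69.7
```

Request:
{"name": "apply_moves", "arguments": {"increments": [{"gripper": 80, "delta_pos": [-1, 0, 0], "dr": [0, 0, 0]}, {"gripper": 80, "delta_pos": [-3, 0, 0], "dr": [0, 0, 0]}, {"gripper": 80, "delta_pos": [-3, 0, -2], "dr": [0, 0, 0]}, {"gripper": 80, "delta_pos": [-3, 0, -3], "dr": [0, 0, 0]}, {"gripper": 80, "delta_pos": [0, 0, -3], "dr": [0, 0, 0]}]}}

```text
t: 16.95
ee_pos: [487.9, -27.5, 339.1]
orientation: [1.265, 1.168, -1.253]
ft_force: [1.0, -0.4, 0.3]
width: 70.3
```

Request:
{"name": "apply_moves", "arguments": {"increments": [{"gripper": 80, "delta_pos": [0, 0, -2], "dr": [0, 0, 0]}, {"gripper": 80, "delta_pos": [0, 0, 0], "dr": [0, 0, 0]}, {"gripper": 80, "delta_pos": [0, 0, 0], "dr": [0, 0, 0]}, {"gripper": 80, "delta_pos": [0, 0, 0], "dr": [0, 0, 0]}, {"gripper": 80, "delta_pos": [0, 0, 0], "dr": [0, 0, 0]}]}}

```text
t: 17.37
ee_pos: [486.2, -8.7, 332.5]
orientation: [1.259, 1.176, -1.26]
ft_force: [0.0, -0.4, 0.7]
width: 70.3
```

```bash
python3 c.py c7.png
```

```text
t 17.37 tcp_sh [ -63.3 -175.8  112.5] F [ 0.  -0.4  0.7] w 70.3
dr [-0.0023  0.0003  0.0005] 0.1 delta_tool_cm [ 9.95  0.16 11.42] delta_if_turned_first [ 9.94544343  0.12599437 11.42127757]
```

View pics/c7.png

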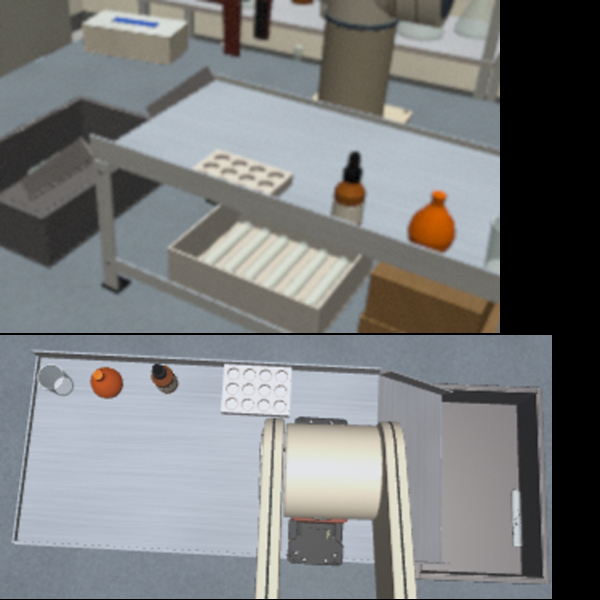

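The tube lies in the bin, at inset (516,518). I'll check the plate numerically, then hand in.

```bash
python3 -c "
from h import *
d,R,t,K=grab('top'); P=(xyz(d,R,t,K)-O)@S
m=((abs(P[...,2]-13)<8)&(d['img'].min(-1)>170)&(P[...,0]>50)&(P[...,0]<155)&(P[...,1]<0)&(P[...,1]>-160))
print(m.sum(),cv2.minAreaRect(P[m][:,:2].astype(np.float32)))
o=ctrl.get_obs(); print(o['t'],np.abs(o['qvel']).max()); print(ctrl.close_job())"
```

```text
1179 ((110.28840637207031, -79.55006408691406), (154.52957153320312, 80.15258026123047), 89.4990234375)
17.5167 0.0025628240200886044
the job is handed in; nothing more can be done
None
```

The job is done and handed in at t = 17.5 s, well inside the 64 s limit.

**Plate:** I pushed it back first, with both fingertips, until the force rose to about 20 N against the back edge. The last check put its centre at x = 110.3 mm (110 wanted), within about 0.5° of parallel to the edge. That check's mask gave the long side as 154 mm rather than 110, so it took in something besides the plate. The depth across the shelf and the pictures agree that the plate is flush.

**Tube:** I then rolled it gently along the shelf, past the plate and over the edge, with contact forces no bigger than the sensor noise. The last picture shows it lying on the bin floor near the far wall.

**Left standing:** the dropper bottle, rubber bulb and beaker look unmoved in the pictures. The arm was at rest about 100 mm above the shelf, touching nothing.

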